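# Pin the label rail and press the label holder home behind its lip

### The arm

A 6-joint arm with a two-finger parallel gripper is mounted at the origin on a cart in front of the work surface, level with it; the furniture and walls round the work are solid. World frame = base frame: x ahead of the robot, y to its left, z up, the work surface at z = 0. Lengths are in mm, angles in rad, forces in N, time in s.
With the tool pointing down it reaches from about 300 to 750 mm from the base axis. Payload 8.5 kg.
Tool frame: the origin (TCP) lies midway between the tips of the shut fingers; the grasp point (between the pads) lies 19 mm behind it; x points along the fingers, y is the direction in which the jaws open and shut, and the axes are right-handed (so a half turn about x gives the same grasp; the last joint's range is limited). The gripper opens to 88 mm and grips with 3 to 60 N. Pads are 18 mm wide; open, the fingers measure 123 mm over their backs; the gripper's body (75 mm by 187 mm) begins 45 mm behind the grasp point.
Start: joints at [-1.43, 0.381, 1.297, -0, 1.464, -0.215], TCP at [191.581, -515.536, 238.748] pointing down, gripper open.
Joint ranges: [-3.11, 3.11], [-0.89, 2.33], [0.22, 2.48], [-1.42, 4.56], [0.17, 2.85], [-2.88, 2.88]. Speed limits (rad/s): [2.39, 2.39, 3.14, 3.14, 3.14, 3.14].

### API

Orientations are given as a rotation vector (axis times angle).
In Python, from workcell import readout, get_image, get_calibration, job gives the robot as it stands.
- The arm moves only by the shell command python3 -m handwheel 'ROWS' [OPENING] [FORCE]. ROWS is JSON, a list of rows, each a list of 4 numbers: the shift along the world's x, y, z in m, then the turn about the world's z in rad. A call has 1 to 20 rows; each row is the pose to reach, as a shift and turn from the pose measured when the call began; what a row does not reach only later rows make up. A row lasts 1/8 s, in which the tool goes at most 62.5 mm and 10.7 degrees, less where a joint would pass 70% of its speed; a pose out of reach is approached as far as the arm can. A call with a gripper value outside its range is refused whole. OPENING is the finger opening in m, from 0 to 0.0881, set as the call begins (- or left out, the last holds). The fingers move at their own pace and stop on an object; FORCE is the grip in N (left out, the last holds). Time passes only in rows, so rows that repeat a pose let the fingers close. It gives the time, the measured TCP pose, the force and the opening at its end, in the units of the state.
- readout.observe(): the state, without advancing time (a new reading comes with each control period).
- get_image(name): name is "scene" or "side" or "wrist"; returns the picture (400x640x3 uint8, red, green, blue); there is no depth.
- get_calibration(name): a dict with "mtx" (3x3 intrinsics, pixels), "k1" (the pictures are not rectified: a ray, as slopes to the right and down, at radius r is drawn at 1 + k1 r^2 times it, then the intrinsics apply), "R" (3x3) and "t" (3): a world point X has camera coordinates R X + t; the wrist camera has in their place "hand_eye" (4x4, takes a point from camera to tool coordinates, whose origin is the TCP and whose axes are the tool frame's). Camera axes: x right, y down, z forward; pixel columns grow to the right and rows downward; lengths in mm; the calibration is good to about 2 mm. A picture is of the moment at which its call begins: read the wrist's pose just before it. get_calibration takes no time and is no camera call.
- job.hand_in(): hands the job in, once; it reports no verdict.
The state is a dict: "time_s": time; "joint_positions": joint angles; "qd": joint speeds; "joint_torque": joint torques, N m; "tcp_pos": TCP position; "orientation": TCP orientation; "contact_force": force on the tool from outside, world axes, zero at the start; "moment": the same for the moment, N m; "finger_gap": opening from 0.0 (shut) to 1.0 (fully open).
Only numpy, scipy, OpenCV 4.12 (cv2) and the standard library are available. Lean on these libraries where they do the work, as an engineer would, in place of code of your own. Each camera call takes 0.05 s, during which the arm holds its last target.

### The job

Lock the label rail on the front of the white riser by putting the loose pin down through the fork and the rail's tongue until its knob sits on the fork, and let go of it. Then take the white label holder from its stand, push it down behind the lip of the rail against the spring clip until it goes no further, and finish there with the holder still gripped and pressed home. Leave the two bottles and the pen where they are.

Things in the scene. Friction and masses are not known exactly. Their poses are not given: they have to be found in the camera images.
- pin_center (a point): Loose lock pin, upright, 70 mm long: steel shank 8 mm thick, 34 mm long (lowest 6 mm taper to 4 mm), below a dark round knob 18 mm across, 36 mm tall. The point is half-way up, 1 mm above the knob's underside; z along the pin towards the knob. It starts in the pin block.
- pin_tip (a point): Lower tip of the lock pin, 35 mm below pin_center along the pin.
- fork_hole (a point): Mouth of the 10 mm hole in the top leaf of the aluminium fork fixed on the riser's front; 63 mm above the bench; axes as the riser's. The two leaves (6 mm each, tops at 63 and 49 mm) enclose the rail's tongue (6 mm, top at 56 mm); all have 10 mm holes. With the pin fully in, the knob rests on the top leaf and the tip is 34 mm below this point.
- tongue_hole (a point): Mouth of the 10 mm hole in the rail's tongue, 56 mm above the bench, inside the fork. It may start up to 3 mm off the fork's hole along y; the rail slides easily and the pin's tapered tip pulls it into line.
- label_rail (a joint): Slide of the label rail along the riser's y (m), -0.003 to 0.003, 0: holes in line; friction about 0.5 N.
- rail_slot (a point): Middle of the rail's slot, level with the straight top of its lip, 66 mm above the bench; z up, x across the slot away from the robot, y along it. Slot: 8 mm (x) by 66 mm (y), ends closed, between the lip (flared edge, 6 to 7 mm higher) and a back wall (6 mm higher). Its floor is the spring clip, 16 mm below this point at rest. Moves with the rail.
- spring_clip (a joint): Travel of the steel spring clip at the bottom of the slot (m): 0 up, 0.008 fully pressed down (hard stop). Starts to yield at about 2 N, needs about 10 N at the stop, and pushes the holder back up when that is let go.
- holder_center (a point): Loose white label holder, upright, 76 mm tall: plate 5 (x) x 60 (y) x 52 mm, on top a grip bar 14 (x) x 44 (y) x 26 mm. The point is half-way up: 38 mm above the lower edge, 25 mm below the middle of the grip bar. Both faces alike. Starts in the card stand. Pressed home its lower edge is 22 to 24 mm below rail_slot.
- riser: White bench shelf, 120 (x, deep) x 260 (y) x 60 mm, with the fork (right) and label rail (left) on its front, a cuvette rack on its back half (top 150 mm above the bench). Origin at the middle of its foot; x away from the robot, y along it.
- pin_block: Grey block 50x50x30 mm on the bench, hole 9 mm wide, 24 mm deep, holds the pin upright at the start, knob's underside 10 mm above it. Origin at the middle of its underside. Pin block and card stand stand left and right in front, or the other way round.
- card_stand: Grey card stand 36 (x) x 90 (y) x 26 mm; its slot (6.5 mm wide, 20 mm deep, along y) holds the label holder at the start, lower edge 6 mm above the bench. Origin at the middle of its underside.
- label_holder: The label holder; origin at the middle of its lower edge.
- lock_pin: The lock pin; origin at its lower tip.
- reagent_b: Bystander: small white bottle with a red cap, 34x34x78 mm, origin at the middle of its underside.
- reagent_a: Bystander: amber bottle with a blue cap, 42x42x92 mm, origin at the middle of its underside.
- pen_blue: Bystander: pen lying on the bench, 10x142x11 mm, origin at the middle of its underside.
There are look-alikes about, which are no part of the job. There is more than one size of the label_holder; the job needs the middle-sized.

How it is judged (in metres and radians):
On the way, in this order (a step that is already met when the one before it is completed fails the run):
1. the pin is through fork and tongue, its knob down on the fork, and let go (z of pin_tip in the frame of fork_hole below -0.029 m and horizontal distance between pin_tip and fork_hole below 0.005 m and angle between pin_center's own z axis and vertical below 0.15 rad and contact force between the fingers and lock_pin below 0.1 N), for 0.2 s.
2. the holder is behind the lip and pressed home on the spring clip, held in the gripper (value of joint spring_clip above 0.006 m and z of holder_center in the frame of rail_slot between 0.009 and 0.0225 m and x of holder_center in the frame of rail_slot between -0.006 and 0.006 m and y of holder_center in the frame of rail_slot between -0.007 and 0.007 m and angle between holder_center's own z axis and vertical below 0.15 rad and angle between the x axis of holder_center and the x axis of rail_slot, either way round below 0.2 rad and contact force between the fingers and label_holder above 1 N and linear speed of label_holder below 0.02 m/s), for 0.3 s.
At the end, for the whole second after the job is handed in: The untouched pin stands in fork and tongue, knob within 5 mm of the fork; the holder is gripped and at rest in the slot, within 6 mm of its middle across, 7 mm along, upright and parallel (0.15, 0.2 rad), and presses the spring clip down more than 6 of its 8 mm (all of step 1 and all of step 2); the arm keeps its last pose, push and grip.
It fails at once if a bottle or the pen is moved more than 30 mm or a bottle is tipped over (distance of any of reagent_b, reagent_a, pen_blue from where it was at the start of the episode above 0.03 m or angle between any of reagent_b, reagent_a's own z axis and vertical above 0.6 rad).
It also fails if it takes over 58 s, if anything falls off the work surface, if the arm or the gripper's body presses on something with over 40 N, if the wrist force passes 120 N, or if a joint passes its speed limit or range.

## Working session

There is one attempt and no reset: what is moved stays moved. The work goes in short steps, Python scripts to look and compute and a shell command to move; the robot and the scene stay as the last step left them, time stands still between calls to the robot, and variables do not carry over. Pictures are saved under pics/ and viewed, and the job is handed in when it is done.

```bash
ls; mkdir -p pics
python3 - <<'E'
from workcell import readout,get_image,get_calibration
import cv2
print(readout.observe())
for n in("scene","side","wrist"):
    print(n,get_calibration(n)); cv2.imwrite(f"pics/a_{n}.png",get_image(n)[:,:,::-1])
E
```

```text
pics
{'time_s': 0.0, 'joint_positions': array([-1.43029785e+00,  3.81185071e-01,  1.29822692e+00, -2.14753632e-06,
        1.46361625e+00, -2.15273198e-01]), 'qd': array([ 0.00106993,  0.00034261, -0.00066374, -0.00072658,  0.0014743 ,
       -0.00092869]), 'joint_torque': array([-5.83958572e-04, -4.37934279e+01, -2.24558473e+01,  7.14005297e-02,
        3.51940049e-02, -1.15080911e-04]), 'tcp_pos': array([ 191.54426379, -515.2748162 ,  238.15505832]), 'orientation': array([ 2.02834674,  0.36613772, -2.02824055]), 'contact_force': array([ 0.36587647,  0.28012734, -0.086677  ]), 'moment': array([-0.04862984,  0.0276543 , -0.0471065 ]), 'finger_gap': 0.9996212546695743}
scene {'mtx': array([[412.57506815,   0.        , 317.74109341],
       [  0.        , 412.57506815, 197.71294689],
       [  0.        ,   0.        ,   1.        ]]), 'k1': -0.05308082156416582, 'R': array([[ 0.96412609, -0.26473985, -0.01933117],
       [-0.17237188, -0.5690305 , -0.8040474 ],
       [ 0.20186336,  0.77853523, -0.59425086]]), 't': array([-477.59605302,  172.42081515, 1019.27959827])}
side {'mtx': arr
[... 241 characters left out ...]
[ 0.0276094 , -0.42214161, -0.90610936],
       [-0.03149498,  0.90563753, -0.42288146]]), 't': array([-504.40330538,   61.1857224 , 1300.63858163])}
wrist {'mtx': array([[313.31391972,   0.        , 320.16423066],
       [  0.        , 313.31391972, 200.05450771],
       [  0.        ,   0.        ,   1.        ]]), 'k1': 0.014197534944313764, 'hand_eye': array([[ 4.52989062e-05, -2.70920186e-01,  9.62601813e-01,
        -1.46123984e+02],
       [ 9.99999939e-01, -3.22424589e-04, -1.37803847e-04,
         4.29343718e-01],
       [ 3.47700338e-04,  9.62601760e-01,  2.70920154e-01,
        -6.93305578e+01],
       [ 0.00000000e+00,  0.00000000e+00,  0.00000000e+00,
         1.00000000e+00]])}
```

View pics/a_scene.png

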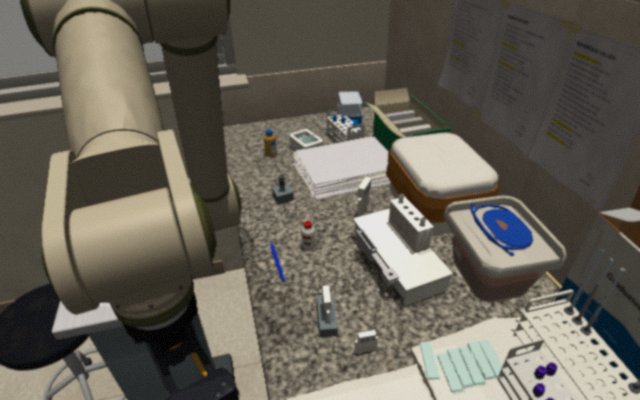

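View pics/a_side.png

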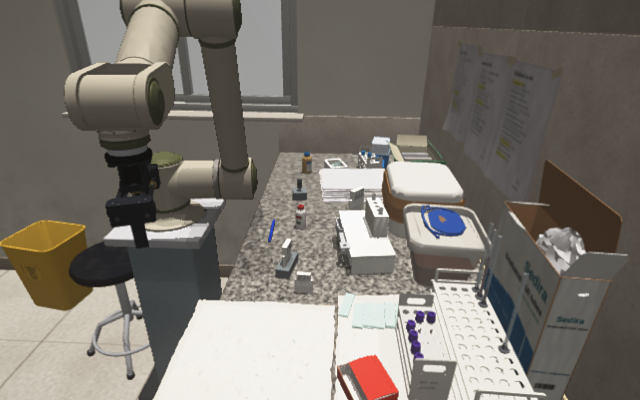

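View pics/a_wrist.png

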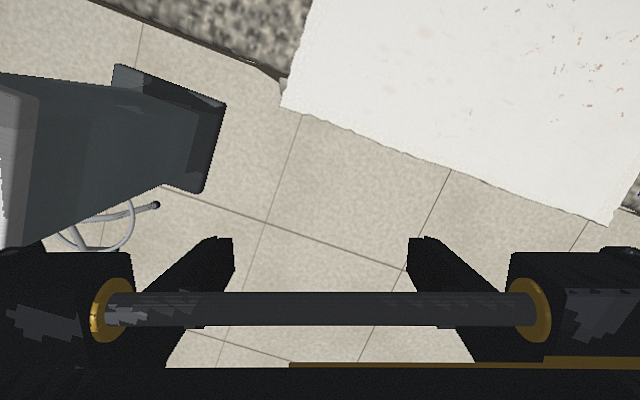

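```bash
cat > h.py <<'E'
import numpy as np,cv2
from workcell import readout,get_image,get_calibration
from scipy.spatial.transform import Rotation as Ro
def cam(name,st=None):
    c=get_calibration(name); K=c["mtx"];k=c["k1"]
    if name=="wrist":
        T=np.eye(4);T[:3,:3]=Ro.from_rotvec(st["orientation"]).as_matrix();T[:3,3]=st["tcp_pos"]
        M=T@c["hand_eye"]; R=M[:3,:3].T;t=-R@M[:3,3]
    else: R,t=c["R"],c["t"]
    return K,k,R,t
def ray(C,uv):
    K,k,R,t=C
    p=cv2.undistortPoints(np.array([[uv]],float),K,np.array([k,0,0,0,0.]))[0,0]
    return -R.T@t, R.T@np.array([p[0],p[1],1])
def onz(C,uv,z):
    o,d=ray(C,uv); return o+d*(z-o[2])/d[2]
def two(C1,a,C2,b):
    o1,d1=ray(C1,a);o2,d2=ray(C2,b)
    s=np.linalg.lstsq(np.c_[d1,-d2],o2-o1,rcond=None)[0]
    p,q=o1+d1*s[0],o2+d2*s[1]; return (p+q)/2,np.linalg.norm(p-q)
def proj(C,X):
    K,k,R,t=C
    return cv2.projectPoints(np.array([X],float),cv2.Rodrigues(R)[0],t,K,np.array([k,0,0,0,0.]))[0][0,0]
def crop(img,x0,y0,x1,y1,s,fn):
    cv2.imwrite(fn,cv2.resize(img[y0:y1,x0:x1,::-1],None,fx=s,fy=s,interpolation=cv2.INTER_CUBIC))
E
python3 - <<'E'
from h import *
a=cv2.imread("pics/a_scene.png")[:,:,::-1];b=cv2.imread("pics/a_side.png")[:,:,::-1]
crop(a,250,160,460,360,3.8 if 0 else 3,"pics/a_sc2.png");crop(b,240,160,420,310,4,"pics/a_sd2.png")
S=cam("scene");D=cam("side")
for n,u,z in [("block",(283,197),0),("stand",(327,328),0),("pen",(278,262),5),("rb",(308,245),0),("ra",(270,152),0),("riserBL",(355,238),60),("riserFR",(405,298),60)]:
    print(n,onz(S,u,z).round())
E
```

```text
block [435. 175.   0.]
stand [ 430. -310.    0.]
pen [368. -94.   5.]
rb [455. -51.   0.]
ra [444. 454.   0.]
riserBL [ 557. -122.   60.]
riserFR [ 594. -327.   60.]
```

View pics/a_sc2.png

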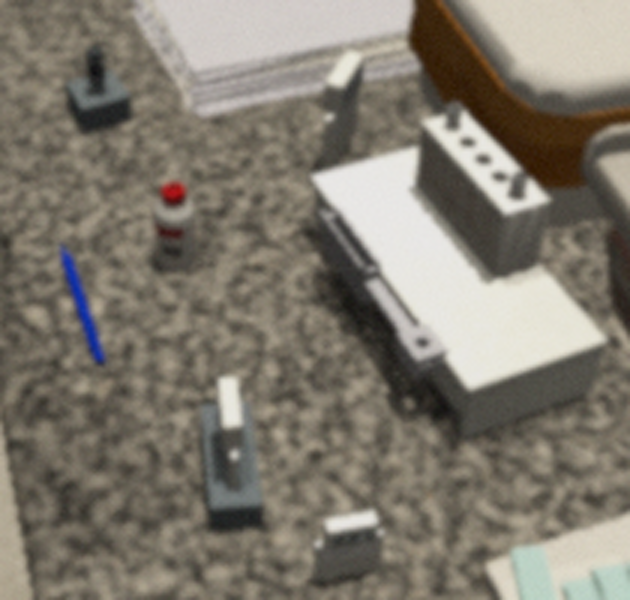

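View pics/a_sd2.png

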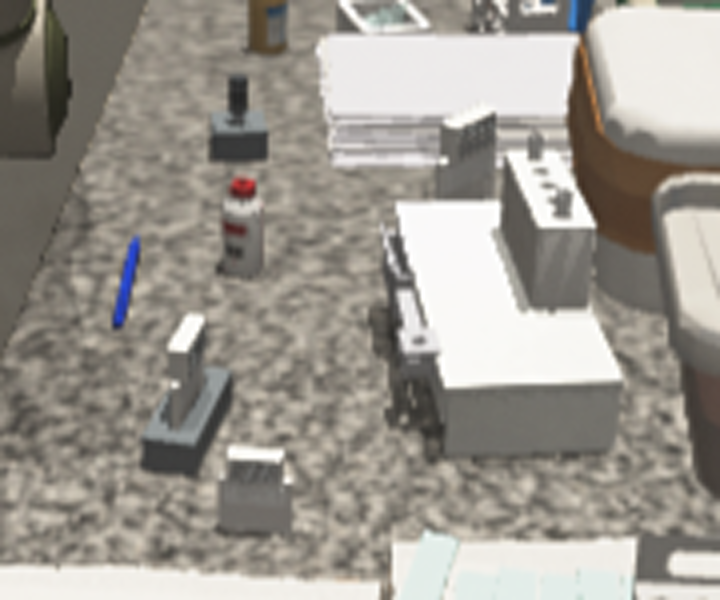

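Run:
```python
from h import *
st=readout.observe();print(Ro.from_rotvec(st["orientation"]).as_matrix().round(3))
S=cam("scene");D=cam("side")
f=lambda x,y:(250+x/3,160+y/3); g=lambda x,y:(240+x/4,160+y/4)
for n,a,b in [("knobtop",f(97,50),g(238,78)),("riserFL",f(313,178),g(398,203)),("riserFR",f(467,389),g(440,383)),("riserBR",f(606,341),g(620,378)),("forkhole",f(422,342),g(418,339)),("holder top near",f(229,382),g(195,318))]:
    print(n,two(S,a,D,b), onz(S,a,60).round(),onz(D,b,60).round())
```

```text
[[-0.     0.348 -0.937]
 [ 0.001 -0.937 -0.348]
 [-1.    -0.001 -0.   ]]
knobtop (array([435.35847127, 165.68392323,  77.52322776]), np.float64(3.64810723623273)) [441. 194.  60.] [431. 205.  60.]
riserFL (array([579.09124137, -56.10683352,  62.44132977]), np.float64(2.4768181854368536)) [579. -55.  60.] [580. -49.  60.]
riserFR (array([ 603.46673862, -308.85817965,   62.86012504]), np.float64(0.5190579612115991)) [ 605. -306.   60.] [ 604. -305.   60.]
riserBR (array([ 720.94754317, -295.45543119,   61.95054617]), np.float64(0.26198667049388774)) [ 722. -294.   60.] [ 722. -292.   60.]
forkhole (array([ 590.31996793, -260.13798319,   64.88428852]), np.float64(0.03483695136693276)) [ 593. -256.   60.] [ 591. -252.   60.]
holder top near (array([ 440.79583497, -271.91198941,   83.04320672]), np.float64(0.26291407689979146)) [ 446. -253.   60.] [ 436. -234.   60.]
```

```bash
python3 -m handwheel '[[0.02,0.06,0,0.18],[0.04,0.12,0,0.36],[0.07,0.18,0,0.54],[0.09,0.24,0,0.72],[0.11,0.3,0,0.9],[0.13,0.36,0,1.08],[0.15,0.42,0,1.26],[0.17,0.48,0,1.44],[0.19,0.54,0,1.62],[0.21,0.6,0,1.8],[0.23,0.65,0,1.98],[0.244,0.681,-0.01,2.16],[0.244,0.681,-0.02,2.34],[0.244,0.681,-0.03,2.52],[0.244,0.681,-0.04,2.7],[0.244,0.681,-0.04,2.886],[0.244,0.681,-0.04,2.886],[0.244,0.681,-0.04,2.886]]' 0.088 20
python3 - <<'E'
from h import *
st=readout.observe();print(st)
im=get_image("wrist");cv2.imwrite("pics/b.png",im[:,:,::-1])
E
```

```text
time_s: 2.4
tcp_pos: [435.6, 165.6, 198.3]
orientation: [-0.077, 1.57, 0.075]
contact_force: [-0.2, 1.2, -0.0]
finger_gap: 1.002
{'time_s': 2.4, 'joint_positions': array([ 1.09076213e-01,  2.72143855e-01,  1.58870841e+00, -1.04605572e-03,
        1.28095276e+00, -1.55797314e+00]), 'qd': array([-0.00197967, -0.00057985, -0.00213889, -0.00121502, -0.00114019,
       -0.01057365]), 'joint_torque': array([ 1.14776052e-03, -3.56805217e+01, -2.03211665e+01, -1.62124762e-02,
        7.78638641e-02, -2.44375644e-02]), 'tcp_pos': array([435.5614875 , 165.64900348, 198.33084409]), 'orientation': array([-0.07662433,  1.56961671,  0.07503184]), 'contact_force': array([-0.20069462,  1.24493617, -0.04465292]), 'moment': array([ 0.08424027, -0.09649626,  0.00893882]), 'finger_gap': 1.0020313004479713}
```

View pics/b.png

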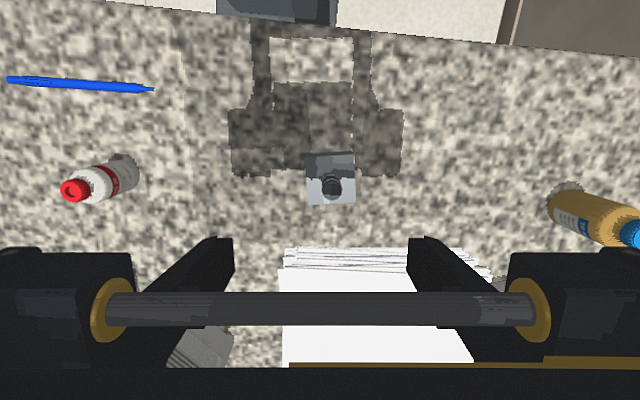

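Run:
```python
from h import *
im=cv2.imread("pics/b.png")[:,:,::-1];crop(im,290,140,370,215,8,"pics/b2.png")
C=cam("wrist",readout.observe())
print(proj(C,[435.6,165.6,76]))
for uv in [(331,184),(331,188)]: print(onz(C,uv,76))
```

```text
[320.80598052 193.71166768]
[425.96206377 173.65023723  76.        ]
[429.55270488 174.03368352  76.        ]
```

View pics/b2.png

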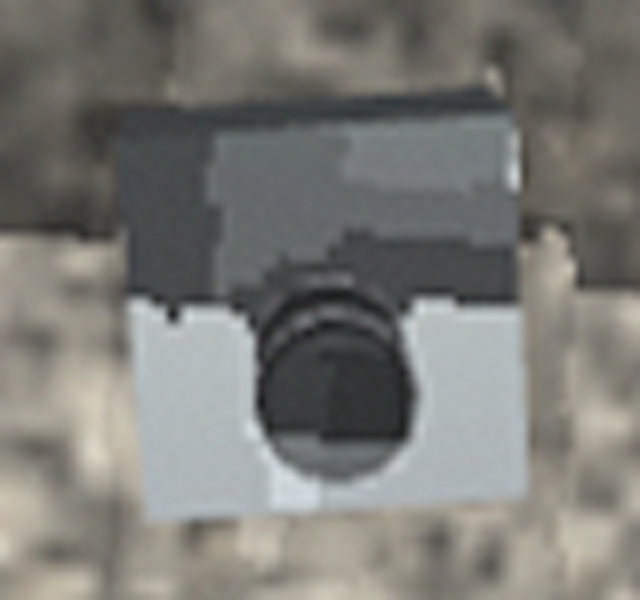

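```bash
python3 - <<'E'
from h import *
C=cam("wrist",readout.observe());print(onz(C,(331.9,190),76)-readout.observe()["tcp_pos"])
E
python3 -m handwheel '[[-0.004,0.009,-0.04,0],[-0.004,0.009,-0.08,0],[-0.004,0.009,-0.09,0],[-0.004,0.009,-0.09,0]]'
python3 - <<'E'
from h import *
st=readout.observe();
im=get_image("wrist");cv2.imwrite("pics/c.png",im[:,:,::-1])
C=cam("wrist",st);p=st["tcp_pos"];print(p,proj(C,[p[0],p[1],76]))
x,y=map(int,proj(C,[p[0],p[1],76]));crop(im,x-40,y-40,x+40,y+40,7,"pics/c2.png");print(x-40,y-40)
E
```

```text
[  -4.28609053    9.36728104 -122.36942535]
time_s: 2.95
tcp_pos: [431.9, 174.6, 108.8]
orientation: [-0.076, 1.57, 0.075]
contact_force: [-0.3, -0.0, 0.0]
finger_gap: 0.995
[431.87184877 174.61886777 108.75382988] [321.08083216 230.89000239]
281 190
```

View pics/c2.png

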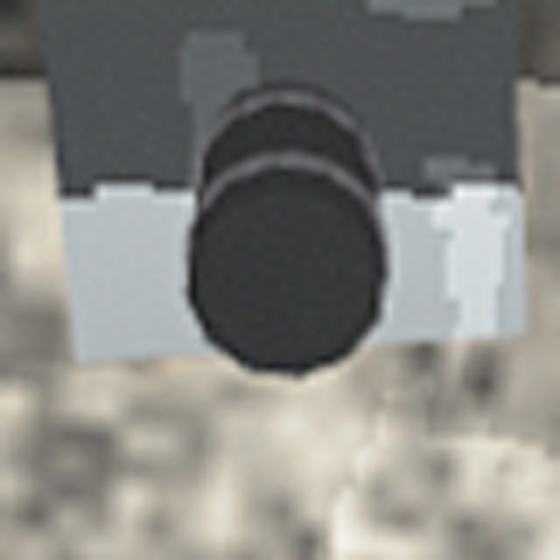

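```bash
python3 -m handwheel '[[-0.0015,0.0005,-0.03,0],[-0.0015,0.0005,-0.05,0],[-0.0015,0.0005,-0.062,0],[-0.0015,0.0005,-0.062,0],[-0.0015,0.0005,-0.062,0]]' 0.03
python3 -m handwheel '[[0,0,0,0],[0,0,0,0],[0,0,0,0],[0,0,0,0]]' 0 30
python3 - <<'E'
from h import *
st=readout.observe();print(st["contact_force"],st["finger_gap"]*88.1)
im=get_image("wrist");cv2.imwrite("pics/d.png",im[:,:,::-1])
E
```

```text
time_s: 3.62
tcp_pos: [431.3, 175.2, 48.2]
orientation: [-0.076, 1.566, 0.075]
contact_force: [0.2, 0.4, 0.2]
finger_gap: 0.454
time_s: 4.12
tcp_pos: [431.5, 175.3, 48.4]
orientation: [-0.076, 1.566, 0.075]
contact_force: [-1.0, -0.4, 3.5]
finger_gap: 0.193
[-1.03480205 -0.35958296  3.51611558] 16.96500098512831
```

View pics/d.png

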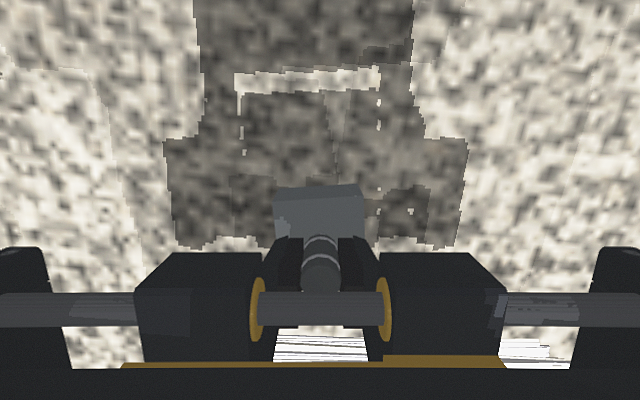

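```bash
python3 -m handwheel '[[0,0,0.03,0],[0,0,0.08,0],[0,-0.02,0.14,0],[0.02,-0.07,0.14,0],[0.04,-0.13,0.14,0],[0.06,-0.19,0.14,0],[0.08,-0.25,0.14,0],[0.1,-0.31,0.14,0],[0.12,-0.37,0.13,0],[0.14,-0.42,0.12,0],[0.15,-0.435,0.11,0],[0.15,-0.435,0.11,0],[0.15,-0.435,0.11,0]]' 0 30
python3 - <<'E'
from h import *
st=readout.observe();print(st["finger_gap"]*88.1, Ro.from_rotvec(st["orientation"]).as_matrix().round(3))
im=get_image("wrist");cv2.imwrite("pics/e.png",im[:,:,::-1])
E
```

```text
time_s: 5.8
tcp_pos: [581.3, -258.1, 158.9]
orientation: [-0.077, 1.566, 0.077]
contact_force: [-0.3, -1.0, -0.7]
finger_gap: 0.189
16.643640769615313 [[ 0.004 -0.098  0.995]
 [-0.     0.995  0.098]
 [-1.    -0.     0.004]]
```

View pics/e.png

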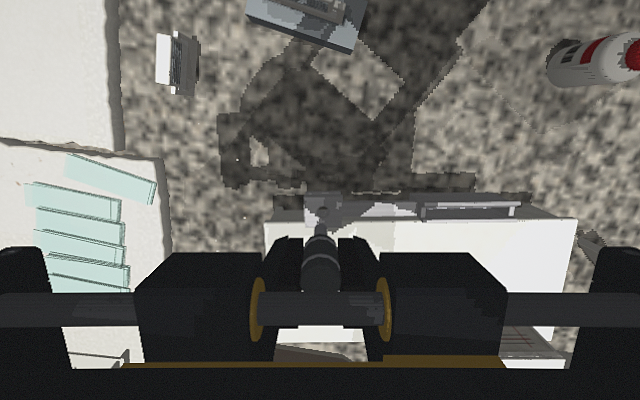

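Run:
```python
from h import *
im=cv2.imread("pics/e.png")[:,:,::-1];crop(im,260,180,420,290,5,"pics/e2.png")
C=cam("wrist",readout.observe());p=readout.observe()["tcp_pos"]
print(proj(C,p-[0,0,42.4]),proj(C,[589,-260,63]))
```

```text
[321.044671 225.088398] [317.61251559 210.151471  ]
```

View pics/e2.png

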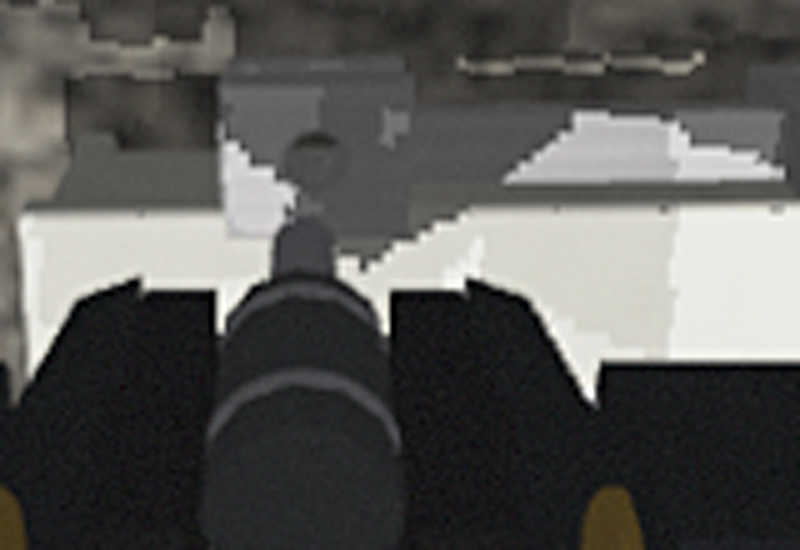

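Run:
```python
from h import *
st=readout.observe();C=cam("wrist",st);p=st["tcp_pos"]
h=onz(C,(323.2,211.8),63);print(h,h-p)
L=onz(C,(265.5,221.5),60);R_=onz(C,(575,218),60);print(L,R_,np.arctan2(-(R_-L)[0],(R_-L)[1]))
S=cam("scene");D=cam("side");print(proj(S,h),proj(D,h))
```

```text
[ 589.9571404  -255.34682427   63.        ] [  8.53803427   2.71452823 -96.1872157 ]
[ 604.03912951 -302.03302239   60.        ] [576.00250887 -49.39091983  60.        ] 0.1105214515008679
[389.56193632 273.08623794] [344.29314047 244.38664856]
```

```bash
python3 -m handwheel '[[0.0085,0.0027,-0.025,0.01],[0.0085,0.0027,-0.045,0.01],[0.0085,0.0027,-0.045,0.01],[0.0085,0.0027,-0.045,0.01]]' 0 30
python3 - <<'E'
from h import *
st=readout.observe();C=cam("wrist",st);p=st["tcp_pos"]
im=get_image("wrist");cv2.imwrite("pics/f.png",im[:,:,::-1]);crop(im,270,190,390,290,6,"pics/f2.png")
print(proj(C,p-[0,0,42.4]),proj(C,[p[0],p[1],63]),p)
E
```

```text
time_s: 6.35
tcp_pos: [590.2, -255.0, 115.6]
orientation: [-0.087, 1.564, 0.084]
contact_force: [-0.3, -0.5, 0.3]
finger_gap: 0.194
[321.11811554 225.00739302] [321.10112963 219.59043858] [ 590.24077933 -254.99677013  115.6486516 ]
```

View pics/f2.png

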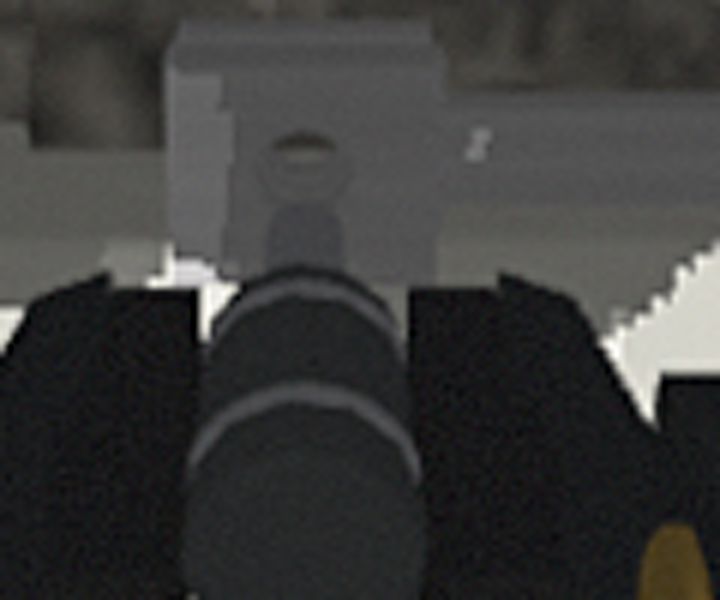

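```bash
python3 -m handwheel '[[-0.0013,-0.0002,0,0],[-0.0013,-0.0002,-0.006,0],[-0.0013,-0.0002,-0.012,0],[-0.0013,-0.0002,-0.018,0],[-0.0013,-0.0002,-0.02,0],[-0.0013,-0.0002,-0.02,0]]' 0 30
python3 - <<'E'
from h import *
st=readout.observe();C=cam("wrist",st);p=st["tcp_pos"]
im=get_image("wrist");crop(im,270,190,390,290,6,"pics/g2.png")
print(proj(C,p-[0,0,42.4]),proj(C,[p[0],p[1],63]),p,st["contact_force"],st["moment"])
E
```

```text
time_s: 7.15
tcp_pos: [589.0, -255.4, 95.5]
orientation: [-0.087, 1.564, 0.084]
contact_force: [-0.3, 0.9, -0.6]
finger_gap: 0.193
[321.12063328 225.00630904] [321.13822769 230.76355507] [ 588.97283338 -255.38663455   95.51065299] [-0.25297479  0.89252067 -0.57774398] [ 0.06648519 -0.1116788  -0.01802978]
```

View pics/g2.png

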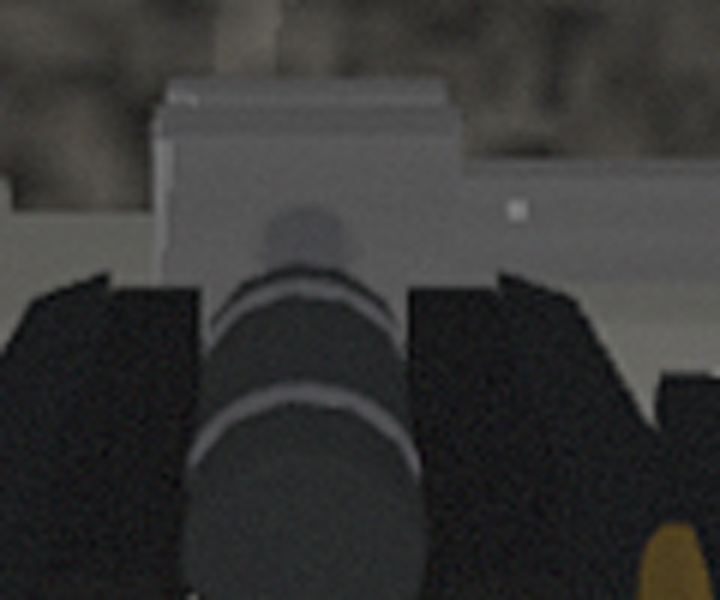

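```bash
python3 -m handwheel '[[0,0,-0.004,0],[0,0,-0.008,0],[0,0,-0.012,0],[0,0,-0.016,0],[0,0,-0.02,0],[0,0,-0.022,0],[0,0,-0.022,0]]' 0 30
python3 - <<'E'
from h import *
st=readout.observe();print(st["contact_force"],st["moment"],st["tcp_pos"])
E
```

```text
time_s: 8.07
tcp_pos: [589.0, -255.4, 73.6]
orientation: [-0.087, 1.563, 0.084]
contact_force: [-0.5, -0.3, -0.7]
finger_gap: 0.193
[-0.52572866 -0.30401191 -0.70683123] [ 0.02337473 -0.15977214  0.0017739 ] [ 589.01513694 -255.41315174   73.58925297]
```

```bash
python3 -m handwheel '[[0,0,-0.0015,0],[0,0,-0.0025,0],[0,0,-0.0025,0]]' 0 30
python3 -m handwheel '[[0,0,0,0],[0,0,0,0],[0,0,0,0],[0,0,0,0]]' 0.04 30
python3 -m handwheel '[[0,0,0.02,0],[0,0,0.06,0],[-0.02,0,0.08,0],[-0.02,0,0.08,0]]' 0.06
python3 - <<'E'
from h import *
st=readout.observe();print(st["contact_force"],st["tcp_pos"])
im=get_image("wrist");cv2.imwrite("pics/i.png",im[:,:,::-1]);crop(im,260,150,420,260,5,"pics/i2.png")
im=get_image("side");crop(im,280,190,420,290,5,"pics/i3.png")
E
```

```text
time_s: 8.45
tcp_pos: [589.1, -255.5, 71.6]
orientation: [-0.087, 1.563, 0.083]
contact_force: [-1.1, 0.7, 4.2]
finger_gap: 0.194
time_s: 8.95
tcp_pos: [589.1, -255.5, 71.5]
orientation: [-0.087, 1.563, 0.083]
contact_force: [0.4, -0.7, -0.6]
finger_gap: 0.455
time_s: 9.45
tcp_pos: [569.0, -255.8, 153.0]
orientation: [-0.088, 1.561, 0.082]
contact_force: [0.3, -0.0, 0.2]
finger_gap: 0.678
[ 0.33270181 -0.01653605  0.24818109] [ 569.00632734 -255.77445781  153.04216861]
```

View pics/i.png

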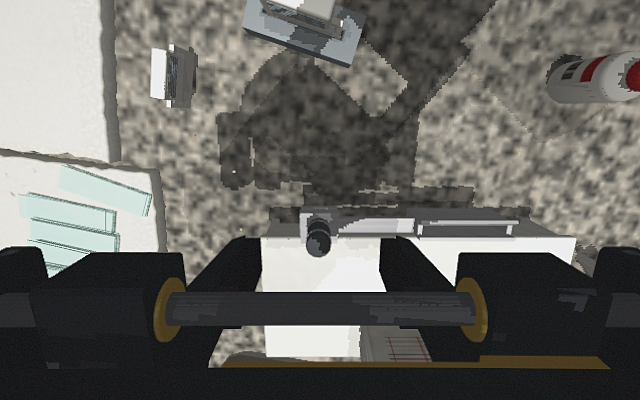

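View pics/i3.png

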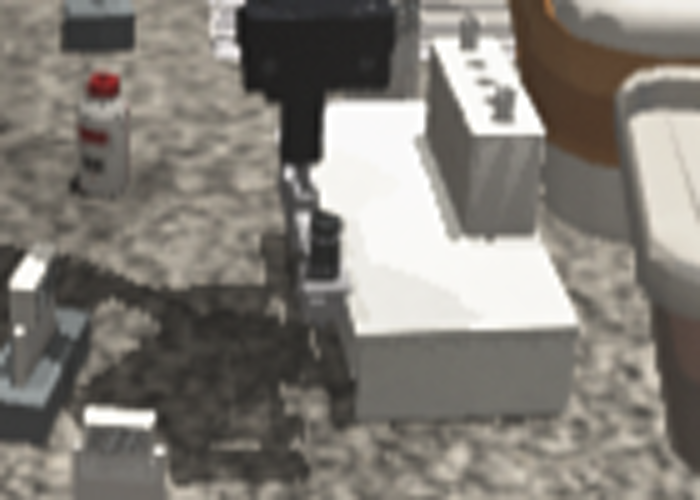

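```bash
python3 -m handwheel '[[-0.02,0.06,0.01,0],[-0.03,0.12,0.02,0],[-0.03,0.12,0.02,0],[-0.03,0.12,0.02,0]]' 0.088
python3 - <<'E'
from h import *
st=readout.observe();print(st["contact_force"],st["tcp_pos"],st["orientation"])
im=get_image("wrist");cv2.imwrite("pics/j.png",im[:,:,::-1]);crop(im,220,170,420,270,4,"pics/j2.png")
E
```

```text
time_s: 10.05
tcp_pos: [539.5, -135.5, 170.0]
orientation: [-0.087, 1.564, 0.084]
contact_force: [0.3, -0.5, 0.5]
finger_gap: 0.998
[ 0.32579494 -0.45272141  0.54753095] [ 539.52116173 -135.53184099  170.00669973] [-0.08652396  1.56434764  0.08420767]
```

View pics/j.png

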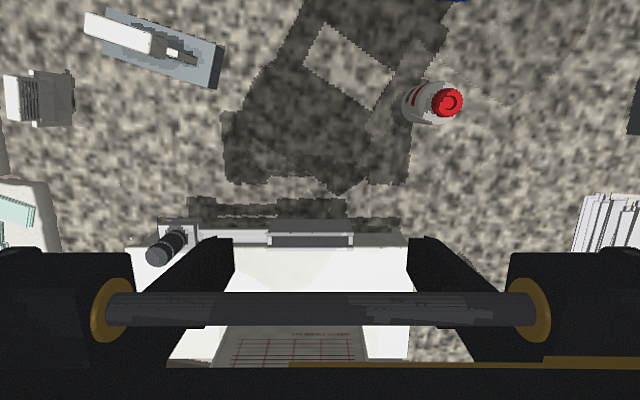

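View pics/j2.png

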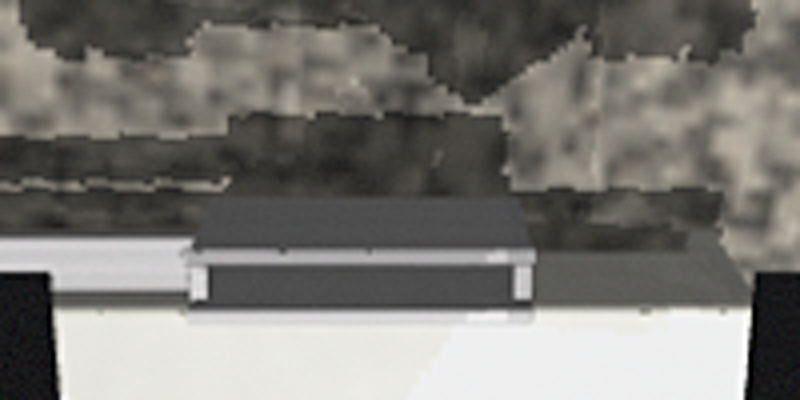

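Run:
```python
from h import *
st=dict(readout.observe());C=cam("wrist",st);p=st["tcp_pos"]
f=lambda x,y:(220+x/4,170+y/4)
a=0.105;ux=np.array([np.cos(a),np.sin(a),0]);uy=np.array([-np.sin(a),np.cos(a),0])
hole=np.array([589.,-255.4,0])
def rf(P): d=P-hole; return (d@ux).round(1),(d@uy).round(1)
for n,x,y,z in [("wallL",190,306,72),("wallR",533,306,72),("wallbackL",190,322,72),("capLin",208,285,66),("capRin",516,285,66),("lipL",183,262,73),("lipR",535,262,73),("lipmid",362,262,72.5),("wallmid",362,306,72),("lipoutL",183,250,73),("lipoutR",535,250,73),("capLin72",208,285,72),("capRin72",516,285,72),("riserL",750,306,60)]:
    P=onz(C,f(x,y),z);print(n,P.round(1),rf(P))
```

```text
wallL [ 584.4 -176.7   72. ] (np.float64(3.6), np.float64(78.8))
wallR [ 576.6 -104.6   72. ] (np.float64(3.4), np.float64(151.2))
wallbackL [ 588.1 -176.5   72. ] (np.float64(7.3), np.float64(78.6))
capLin [ 581.9 -173.9   66. ] (np.float64(1.5), np.float64(81.8))
capRin [ 574.7 -108.    66. ] (np.float64(1.3), np.float64(148.1))
lipL [ 574.1 -178.6   73. ] (np.float64(-6.8), np.float64(77.9))
lipR [ 566.2 -105.7   73. ] (np.float64(-7.0), np.float64(151.2))
lipmid [ 570.3 -141.5   72.5] (np.float64(-6.7), np.float64(115.2))
wallmid [ 580.5 -140.6   72. ] (np.float64(3.6), np.float64(115.1))
lipoutL [ 571.4 -178.8   73. ] (np.float64(-9.5), np.float64(78.0))
lipoutR [ 563.5 -106.1   73. ] (np.float64(-9.7), np.float64(151.2))
capLin72 [ 579.2 -173.2   72. ] (np.float64(-1.2), np.float64(82.8))
capRin72 [ 572.2 -108.8   72. ] (np.float64(-1.4), np.float64(147.5))
riserL [576.6 -54.9  60. ] (np.float64(8.7), np.float64(200.6))
```

Run:
```python
from h import *
im=cv2.imread("pics/j.png")[:,:,::-1];crop(im,70,0,240,100,4.5,"pics/j3.png")
st=dict(readout.observe());C=cam("wrist",st);p=st["tcp_pos"]
for uv in [(85,13),(155,45),(119,29)]: print((onz(C,uv,82)-p).round(1),onz(C,uv,82).round(1))
for uv in [(107,10),(222,45),(216,88)]: print(onz(C,uv,26).round(1))
```

```text
[-113.7 -168.   -87.9] [ 425.7 -304.1   82. ]
[ -99.8 -123.6  -87.9] [ 439.7 -259.7   82. ]
[-106.8 -146.8  -87.9] [ 432.7 -282.9   82. ]
[ 411.1 -324.7   26. ]
[ 426.4 -231.8   26. ]
[ 461.  -236.4   26. ]
```

View pics/j3.png

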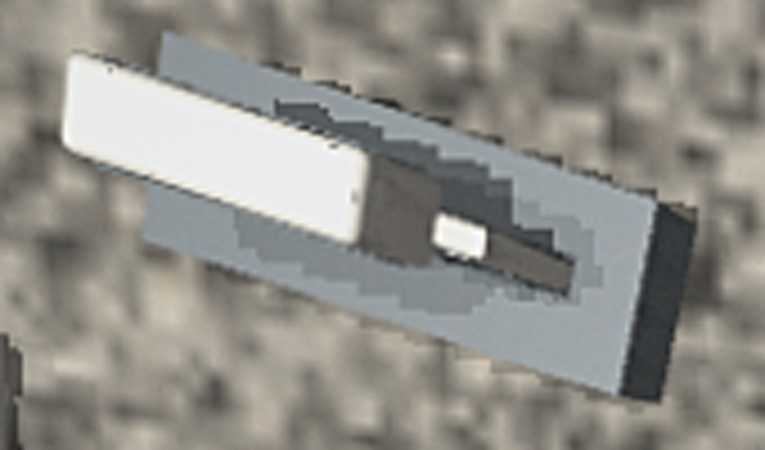

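```bash
python3 -m handwheel '[[-0.03,-0.05,0,-0.15],[-0.07,-0.1,0,-0.3],[-0.107,-0.147,0,-0.41],[-0.107,-0.147,0,-0.41],[-0.107,-0.147,0,-0.41]]' 0.088
python3 - <<'E'
from h import *
st=readout.observe();print(st["tcp_pos"],st["orientation"]);M=Ro.from_rotvec(st["orientation"]).as_matrix();print("yaw",np.arctan2(M[1,2],M[0,2]))
im=get_image("wrist");cv2.imwrite("pics/k.png",im[:,:,::-1]);crop(im,260,150,380,240,6,"pics/k2.png")
E
```

```text
time_s: 10.72
tcp_pos: [432.5, -283.8, 169.4]
orientation: [0.237, 1.554, -0.239]
contact_force: [-0.4, 0.0, 0.7]
finger_gap: 0.995
[ 432.46239426 -283.78609007  169.38362468] [ 0.23662687  1.55390634 -0.23917172]
yaw -0.3032669684936193
```

View pics/k2.png

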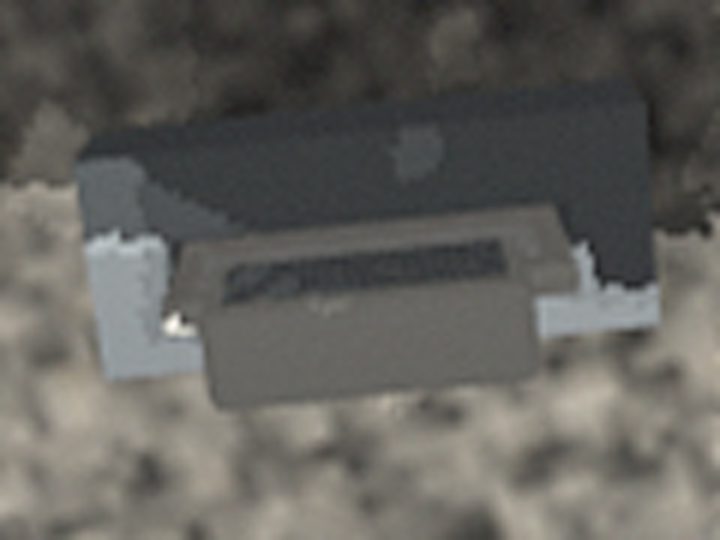

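Run:
```python
from h import *
st=dict(readout.observe());C=cam("wrist",st);p=st["tcp_pos"]
f=lambda x,y:(260+x/6,150+y/6)
P=[onz(C,f(*c),82) for c in [(205,307),(217,408),(540,382),(528,280)]]
for q in P: print(q.round(1))
c=sum(P)/4;print(c-p)
for a,b in [(0,3),(1,2)]:
    d=P[b]-P[a];print(np.arctan2(-d[0],d[1]),np.linalg.norm(d))
print(np.linalg.norm(P[1]-P[0]))
q=[onz(C,f(*c),26) for c in [(105,378),(658,325)]];d=q[1]-q[0];print("stand",np.arctan2(-d[0],d[1]),np.linalg.norm(d))
```

```text
[ 424.2 -302.2   82. ]
[ 437.8 -305.1   82. ]
[ 446.9 -263.6   82. ]
[ 433.1 -261.3   82. ]
[ 2.65743863e+00  2.88583276e-02 -8.74893624e+01]
-0.21533161221456207 41.82622984886897
-0.21717026183213262 42.47130989933948
13.87345111135178
stand -0.20177869134408263 89.66580767908543
```

```bash
python3 -m handwheel '[[0.002,0,-0.04,0.093],[0.002,0,-0.07,0.093],[0.002,0,-0.07,0.093],[0.002,0,-0.07,0.093]]' 0.088
python3 - <<'E'
from h import *
st=readout.observe();p=st["tcp_pos"];M=Ro.from_rotvec(st["orientation"]).as_matrix();print("yaw",np.arctan2(M[1,2],M[0,2]))
C=cam("wrist",st)
im=get_image("wrist");cv2.imwrite("pics/l.png",im[:,:,::-1]);crop(im,250,180,390,280,5,"pics/l2.png")
print(p,(proj(C,[p[0],p[1],82])-[250,180])*5)
E
```

```text
time_s: 11.28
tcp_pos: [435.7, -283.0, 100.5]
orientation: [0.161, 1.56, -0.165]
contact_force: [-0.1, 1.1, 0.6]
finger_gap: 0.995
yaw -0.20759174373653358
[ 435.68655774 -283.02855056  100.47996461] [356.30348859 298.62964652]
```

View pics/l2.png

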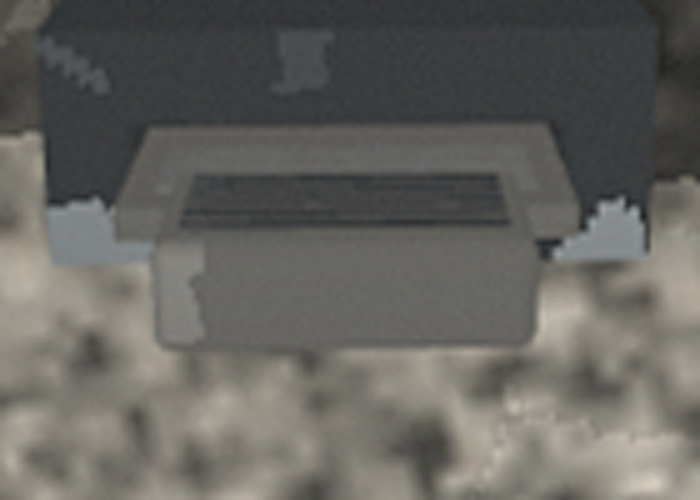

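```bash
python3 -m handwheel '[[-0.001,-0.001,-0.03,0],[-0.001,-0.001,-0.05,0],[-0.001,-0.001,-0.05,0],[-0.001,-0.001,-0.05,0]]' 0.088 
python3 -m handwheel '[[0,0,0,0],[0,0,0,0],[0,0,0,0],[0,0,0,0],[0,0,0,0],[0,0,0,0]]' 0 50
python3 - <<'E'
from h import *
st=readout.observe();print(st["finger_gap"]*88.1,st["tcp_pos"],st["contact_force"])
E
```

```text
time_s: 11.82
tcp_pos: [435.2, -284.6, 52.0]
orientation: [0.159, 1.557, -0.166]
contact_force: [0.2, 0.5, -1.2]
finger_gap: 0.998
time_s: 12.58
tcp_pos: [435.4, -284.7, 52.2]
orientation: [0.159, 1.557, -0.166]
contact_force: [-0.2, 0.6, 3.9]
finger_gap: 0.644
56.70172815308883 [ 435.37531783 -284.70312242   52.23947367] [-0.18865839  0.60042088  3.89439024]
```

```bash
python3 -m handwheel '[[0,0,0,0],[0,0,0,0],[0,0,0,0]]' 0.088 50
python3 -m handwheel '[[0,0,0.008,0],[0,0,0.008,0],[0,0,0.008,0]]' 0.088
python3 - <<'E'
from h import *
st=readout.observe();print(st["finger_gap"]*88.1,st["tcp_pos"],st["contact_force"])
C=cam("wrist",st);p=st["tcp_pos"]
im=get_image("wrist");cv2.imwrite("pics/m.png",im[:,:,::-1]);crop(im,230,180,410,290,4.4,"pics/m2.png")
print((proj(C,[p[0],p[1],82])-[230,180])*4.4)
E
```

```text
time_s: 12.95
tcp_pos: [435.3, -284.7, 52.0]
orientation: [0.159, 1.557, -0.166]
contact_force: [-1.2, 0.0, 0.5]
finger_gap: 0.963
time_s: 13.32
tcp_pos: [435.3, -284.7, 60.1]
orientation: [0.159, 1.557, -0.166]
contact_force: [0.2, -0.2, -0.3]
finger_gap: 1.003
88.38495283529751 [ 435.27826783 -284.65430499   60.14158069] [ 0.16661498 -0.21491467 -0.2930966 ]
[402.00352896 423.74571646]
```

View pics/m2.png

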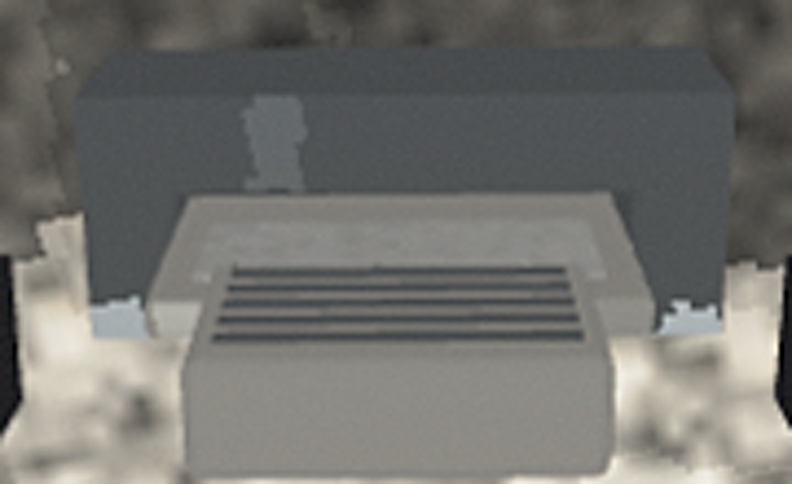

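```bash
python3 -m handwheel '[[-0.001,0,0,0],[-0.001,0,0,0],[-0.001,0,0,0],[-0.001,0,0,0],[-0.001,0,0,0],[-0.001,0,0,0],[-0.001,0,0,0],[-0.001,0,0,0]]' 0 50
python3 - <<'E'
from h import *
st=readout.observe();print(st["finger_gap"]*88.1,st["tcp_pos"],st["contact_force"])
E
```

```text
time_s: 14.38
tcp_pos: [434.2, -284.6, 60.0]
orientation: [0.159, 1.557, -0.166]
contact_force: [-0.3, -0.4, 0.1]
finger_gap: 0.492
43.32978377468506 [ 434.23260599 -284.63629112   60.04328345] [-0.27849881 -0.35113527  0.09908149]
```

```bash
python3 -m handwheel '[[0,0,0.03,0],[0,0,0.08,0],[0.02,0.02,0.12,0.08],[0.05,0.06,0.12,0.16],[0.09,0.1,0.12,0.24],[0.12,0.135,0.11,0.315],[0.136,0.144,0.1,0.315],[0.136,0.144,0.1,0.315],[0.136,0.144,0.1,0.315]]' 0 50
python3 - <<'E'
from h import *
st=readout.observe();p=st["tcp_pos"];M=Ro.from_rotvec(st["orientation"]).as_matrix();print("yaw",np.arctan2(M[1,2],M[0,2]));print(M.round(3))
C=cam("wrist",st)
im=get_image("wrist");cv2.imwrite("pics/n.png",im[:,:,::-1]);crop(im,220,170,420,290,4,"pics/n2.png")
u=M[:,1]
for s in(-1,1): print("bar top",(proj(C,p+[0,0,22]+s*22*u)-[220,170])*4,"plate low",(proj(C,p-[0,0,54]+s*30*u)-[220,170])*4)
print(p,st["finger_gap"]*88.1)
E
```

```text
time_s: 15.5
tcp_pos: [569.6, -141.8, 160.1]
orientation: [-0.085, 1.562, 0.08]
contact_force: [0.2, -0.0, -0.8]
finger_gap: 0.495
yaw 0.10550063966645999
[[ 0.008 -0.105  0.994]
 [-0.003  0.994  0.105]
 [-1.    -0.004  0.007]]
bar top [205.72973351 427.33556949] plate low [227.18381425 195.15554217]
bar top [603.89992335 427.15253607] plate low [582.64363392 195.0002723 ]
[ 569.61134748 -141.79994886  160.14936618] 43.628454915074606
```

View pics/n2.png

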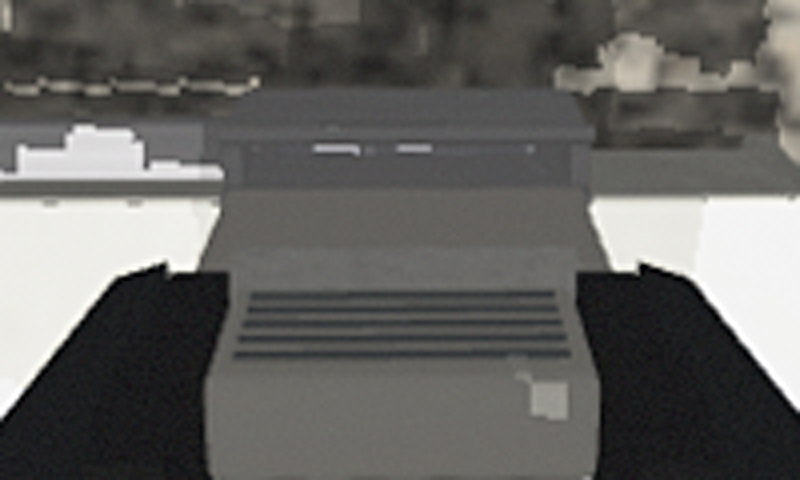

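View pics/n.png

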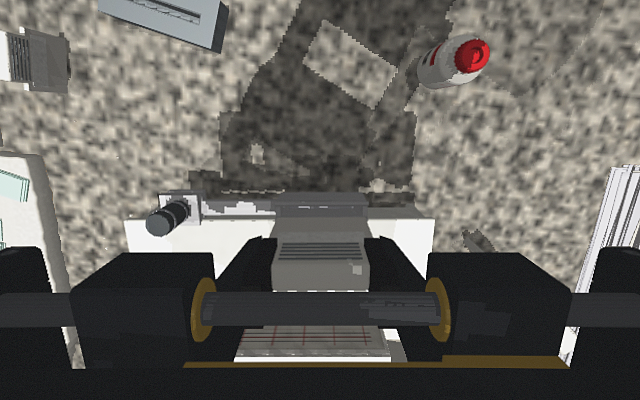

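```bash
python3 -m handwheel '[[0.0055,0.0007,-0.01,0],[0.0055,0.0007,-0.027,0],[0.0055,0.0007,-0.027,0],[0.0055,0.0007,-0.027,0]]' 0 50
python3 - <<'E'
from h import *
st=readout.observe();p=st["tcp_pos"];M=Ro.from_rotvec(st["orientation"]).as_matrix()
C=cam("wrist",st)
im=get_image("wrist");cv2.imwrite("pics/o.png",im[:,:,::-1]);crop(im,220,170,420,290,4,"pics/o2.png")
q=lambda X:((proj(C,X)-[220,170])*4).round()
print("front low edge",q(p-[0,0,54]-2.5*M[:,2]),"+1",q(p-[0,0,54]-1.5*M[:,2]))
sc=np.array([576.5,-141,0])
print("lip in",q(sc-6.4*M[:,2]+[0,0,73]),"wall in",q(sc+4*M[:,2]+[0,0,72]))
im=get_image("side");crop(im,300,180,420,270,6,"pics/o3.png")
im=get_image("scene");crop(im,330,200,430,300,6,"pics/o4.png")
E
```

```text
time_s: 16.05
tcp_pos: [575.3, -141.5, 133.8]
orientation: [-0.085, 1.561, 0.079]
contact_force: [-0.2, -1.1, -0.1]
finger_gap: 0.491
front low edge [405. 181.] +1 [405. 186.]
lip in [407. 153.] wall in [407. 208.]
```

View pics/o2.png

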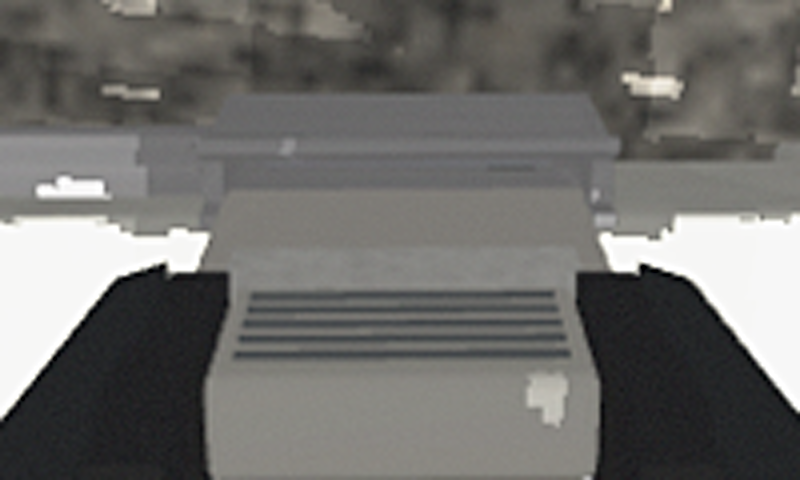

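View pics/o3.png

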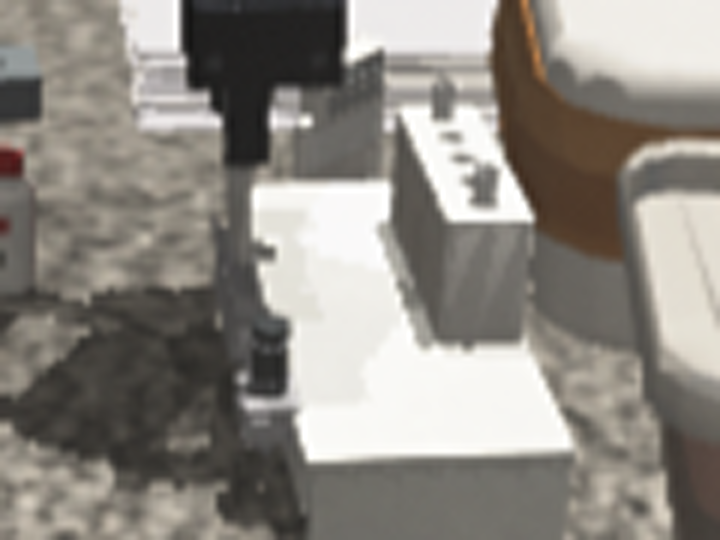

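View pics/o4.png

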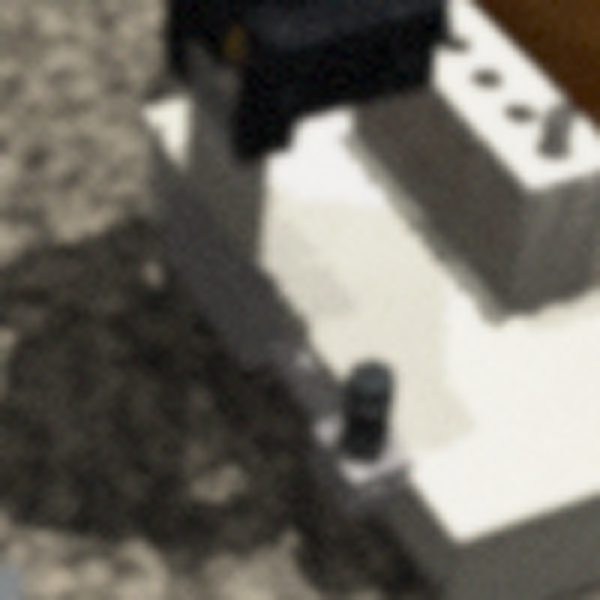

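```bash
python3 -m handwheel '[[-0.0003,0.0003,-0.005,0],[-0.0003,0.0003,-0.01,0],[-0.0003,0.0003,-0.015,0],[-0.0003,0.0003,-0.018,0],[-0.0003,0.0003,-0.018,0]]' 0 50
python3 - <<'E'
from h import *
st=readout.observe();print(st["contact_force"],st["moment"],st["tcp_pos"])
im=get_image("wrist");crop(im,220,170,420,290,4,"pics/p2.png")
E
```

```text
time_s: 16.82
tcp_pos: [575.0, -141.0, 115.7]
orientation: [-0.085, 1.56, 0.079]
contact_force: [-0.6, 0.7, -1.2]
finger_gap: 0.493
[-0.57039233  0.74007812 -1.20213459] [ 0.12806112 -0.21833568  0.0270438 ] [ 575.00636424 -141.00330185  115.71202852]
```

View pics/p2.png

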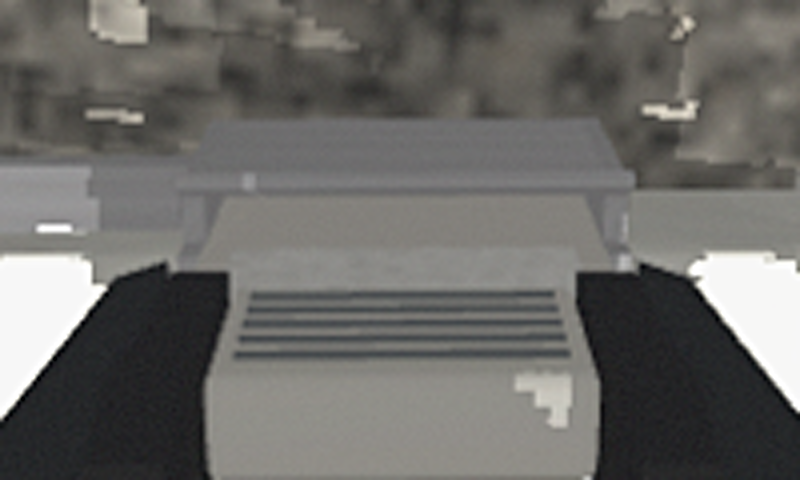

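Holder plate is entering behind the lip, centred between the end caps (about 205 and 605 in the crop), with no force. I'll continue down.

```bash
python3 -m handwheel '[[0,0,-0.004,0],[0,0,-0.008,0],[0,0,-0.011,0],[0,0,-0.011,0]]' 0 60
python3 -m handwheel '[[0,0,-0.003,0],[0,0,-0.003,0]]'
python3 -m handwheel '[[0,0,-0.003,0],[0,0,-0.003,0]]'
```

```text
time_s: 17.38
tcp_pos: [575.0, -141.0, 104.6]
orientation: [-0.085, 1.56, 0.079]
contact_force: [1.0, 0.2, -1.0]
finger_gap: 0.494
time_s: 17.62
tcp_pos: [575.2, -141.1, 101.9]
orientation: [-0.086, 1.56, 0.079]
contact_force: [0.6, 0.8, 3.5]
finger_gap: 0.492
time_s: 17.88
tcp_pos: [575.3, -141.1, 99.2]
orientation: [-0.086, 1.559, 0.079]
contact_force: [-0.4, 0.3, 6.7]
finger_gap: 0.492
```

```bash
python3 -m handwheel '[[0,0,-0.002,0],[0,0,-0.002,0]]'
python3 -m handwheel '[[0,0,-0.002,0],[0,0,-0.002,0]]'
python3 -m handwheel '[[0,0,-0.001,0],[0,0,-0.001,0]]'
```

```text
time_s: 18.12
tcp_pos: [575.4, -141.3, 97.7]
orientation: [-0.086, 1.559, 0.079]
contact_force: [-0.4, 0.2, 7.6]
finger_gap: 0.49
time_s: 18.38
tcp_pos: [575.5, -141.4, 96.4]
orientation: [-0.087, 1.558, 0.078]
contact_force: [-1.6, 0.5, 8.3]
finger_gap: 0.498
time_s: 18.62
tcp_pos: [575.5, -141.6, 96.2]
orientation: [-0.087, 1.557, 0.078]
contact_force: [-2.0, -0.6, 9.8]
finger_gap: 0.494
```

```bash
python3 -m handwheel '[[0,0,-0.002,0],[0,0,-0.002,0],[0,0,-0.002,0]]'
python3 -m handwheel '[[0,0,-0.003,0],[0,0,-0.003,0],[0,0,-0.003,0]]'
```

```text
time_s: 19.0
tcp_pos: [575.8, -142.0, 95.8]
orientation: [-0.089, 1.556, 0.076]
contact_force: [-4.0, 0.0, 14.7]
finger_gap: 0.493
time_s: 19.38
tcp_pos: [576.3, -142.8, 95.7]
orientation: [-0.091, 1.553, 0.074]
contact_force: [-6.3, -0.2, 22.8]
finger_gap: 0.492
```

```bash
python3 -m handwheel '[[-0.001,0.0015,-0.002,0],[-0.001,0.0015,-0.002,0],[-0.001,0.0015,-0.002,0],[-0.001,0.0015,-0.002,0]]'
python3 - <<'E'
from h import *
st=readout.observe();p=st["tcp_pos"];M=Ro.from_rotvec(st["orientation"]).as_matrix();print(p,M.round(3),np.arctan2(M[1,2],M[0,2]),st["contact_force"],st["finger_gap"]*88.1)
im=get_image("wrist");cv2.imwrite("pics/q.png",im[:,:,::-1]);crop(im,120,170,420,290,2.6,"pics/q2.png")
im=get_image("side");crop(im,300,180,420,270,6,"pics/q3.png")
E
```

```text
time_s: 19.88
tcp_pos: [575.7, -141.9, 95.8]
orientation: [-0.093, 1.551, 0.073]
contact_force: [-5.3, -0.5, 18.0]
finger_gap: 0.491
[ 575.69591053 -141.88287019   95.75225748] [[ 0.019 -0.105  0.994]
 [-0.012  0.994  0.105]
 [-1.    -0.014  0.018]] 0.10560891349734544 [-5.27576255 -0.47635408 17.98365484] 43.23148816637687
```

View pics/q.png

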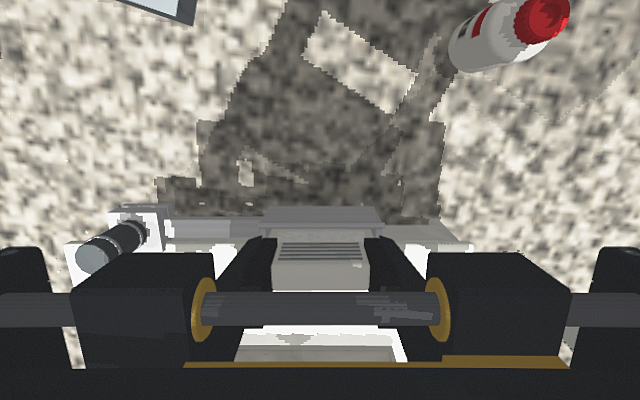

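View pics/q3.png

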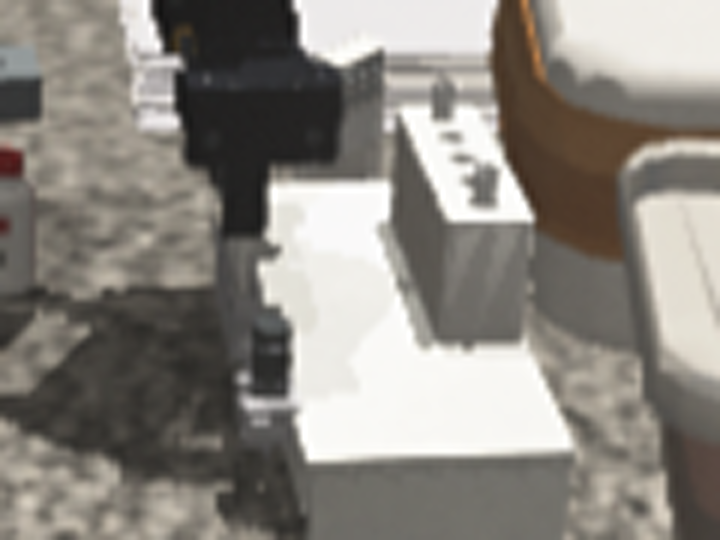

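```bash
python3 -m handwheel '[[-0.0005,0.0005,-0.002,0],[-0.0005,0.0005,-0.002,0],[-0.0005,0.0005,-0.002,0],[-0.0005,0.0005,-0.002,0]]'
python3 -c "
from workcell import job;print(job.hand_in())"
```

```text
time_s: 20.48
tcp_pos: [575.6, -141.9, 95.8]
orientation: [-0.094, 1.549, 0.071]
contact_force: [-3.9, -1.9, 16.9]
finger_gap: 0.49
the job is handed in; nothing more can be done
None
```

I locked the label rail with the pin and pressed the middle-sized label holder home in the rail's slot. I handed in at 20.5 s with the holder still gripped; the hand-in gives no verdict.

**Pin:** It went down through fork and tongue until a contact force of about 4 N showed the knob on the fork. I released it there. The last side picture shows it still upright in the fork.

**Holder:** My first grasp caught the wide plate instead of the bar, with the fingers stopped at 57 mm. I opened, raised the gripper 8 mm and gripped the bar at 43 mm (44 mm expected).

**Pressed home:**
- Contact began at about TCP z 103.5 mm, and the tool stopped at 95.8 mm. That is nearly the clip's full 8 mm travel, and the force climbed to 23 N with no further movement.
- I finished pressing at about 17 N. Yaw matched the rail within about 0.01 rad.
- By the geometry the holder's lower edge is about 24 mm below the slot point, at the low end of the 22 to 24 mm given.

**Weaker points:** I judged clip travel from height and force only. At the end there was about 4 N sideways on the tool and about 0.02 rad of tilt, which is within the limits. I never went near the bottles or the pen on purpose, and the red-capped bottle still looks upright. I did not measure their positions again at the end.

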